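# Snap the stop clip onto the focus rail and slide it up to the stop sleeve

## Robot

A 6-joint arm with a two-finger parallel gripper is mounted at the origin on a cart in front of the work surface, level with it; the furniture and walls round the work are solid. World frame = base frame: x ahead of the robot, y to its left, z up, the work surface at z = 0. Lengths are in mm, angles in degrees, forces in N, time in s.
With the tool pointing down it reaches from about 350 to 850 mm from the base axis. Payload 8.1 kg.
Tool frame: the origin (TCP) lies midway between the tips of the shut fingers; the grasp point (between the pads) lies 19 mm behind it (r.pinch_z is the distance from the TCP to the grasp point, in mm); z points along the fingers, y is the line along which they close (so a half turn about z gives the same grasp; the last joint's range is limited). The gripper opens to 85 mm and grips with 20 to 120 N. Pads are 22 mm wide; open, the fingers measure 114 mm over their backs; the gripper's body (76 mm by 85 mm) begins 54 mm behind the grasp point. The pads swing forward as they close: fully open they stand 13 mm farther back than shut.
Start: joints at [59.507, 7.471, 85.268, -0, 87.261, -4.893], TCP at [259.229, 541.115, 231.292] pointing down, gripper open.
Joint ranges: [-169.43, 169.43], [-51.17, 129.36], [1.28, 143.12], [-76.62, 256.62], [0, 156.53], [-152.29, 152.29]. Speed limits (degrees/s): [136.94, 136.94, 159.86, 180, 180, 180].

## Interface

Orientations are given as [roll, pitch, yaw] about the fixed x, y, z axes, in that order (R = Rz(yaw) Ry(pitch) Rx(roll)).
In Python, from bench import sensors, optics, job, r gives the robot as it stands.
- The arm moves only by the tool play_rows, never from a script. Its argument "motion" is a list that holds one entry, the list of rows, each a list of 6 numbers: the shift along the tool's x, y, z in cm, then the turn, a rotation vector about the tool's x, y, z in degrees. In form: [[[x, y, z, ax, ay, az], ...]]. A call has 1 to 5 rows; each row is the pose to reach, as a shift and turn from the pose commanded when the call began, along the tool's axes at that moment; what a row does not reach only later rows make up. A row lasts 1/10 s, in which the tool goes at most 50 mm and 8.59 degrees, less where a joint would pass 70% of its speed; a pose out of reach is approached as far as the arm can. A call with a gripper value outside its range is refused whole. "jaw" is the opening, from 0 (shut) to 1 (fully open), set as the call begins (left out, the last holds). The fingers move at their own pace and stop on an object; "squeeze" is the grip in N (left out, the last holds). Time passes only in rows, so rows that repeat a pose let the fingers close. It gives the time, the measured TCP pose, the force, the opening and the grip force at its end, in the units of the state.
- sensors.sense(): the state, without advancing time (a new reading comes with each control period).
- optics.snapshot(name): name is "scene" or "top" or "wrist"; returns a dict with "pixels" (400x640x3 uint8, red, green, blue), "mtx" (3x3 intrinsics, pixels), "k1" (the pictures are not rectified: a ray, as slopes to the right and down, at radius r is drawn at 1 + k1 r^2 times it, then the intrinsics apply), "R" (3x3) and "t" (3): a world point X has camera coordinates R X + t; the wrist camera has in their place "T_tool_cam" (4x4, takes a point from camera to tool coordinates, whose origin is the TCP and whose axes are the flange's). Camera axes: x right, y down, z forward; pixel columns grow to the right and rows downward; lengths in mm; the calibration is good to about 2 mm. A picture is of the moment at which its call begins: read the wrist's pose just before it. There is no depth.
- job.hand_in(): hands the job in; it is judged then, once.
The state is a dict: "time": time; "joint_pos": joint angles; "qd": joint speeds; "joint_efforts": joint torques, N m; "tool_pos": TCP position; "tcp_rot": TCP orientation; "ft_force": force on the tool from outside, world axes, zero at the start; "wrist_torque": the same for the moment, N m; "finger_gap": finger opening in mm; "grip_force": force on a finger pad.
Only numpy, scipy, OpenCV 4.12 (cv2) and the standard library are available. Lean on these libraries where they do the work, as an engineer would, in place of code of your own. Each camera call takes 0.05 s, during which the arm holds its last target. There are 200 camera calls.

## Task

Pick up the loose spring clip and push it, mouth down, over the bare round guide rod of the focus-rail jig, between the headstock and the dark stop sleeve, until its arms snap past the rod and it sits fully home. Then slide it along the rod until it just touches the end of the sleeve, gently, so that the sleeve stays where it has been set, and let go, leaving the clip upright. Do not disturb the grease pot, the loupe and the sample jar.

Things in the scene. Friction and masses are not known exactly. Their poses are not given: they have to be found in the camera images.
- stop_clip: Loose spring clip, 55 g, symmetric (half a turn changes nothing): black saddle 30 (x) x 24 (y) x 6 mm, grip tab on top, two sprung steel arms below. Origin at the bore's centre; y along the bore, z up to the tab. Saddle underside 9.5 mm above the origin (meets the rod's top when home), its top 15.5. Starts upright on its lips on the bench, in one of three spots shared with pot and loupe.
- clip_tab (a point): Centre of the clip's upright ribbed black grip tab: 12 thick (x) x 22 (y) x 26 mm high, 27.5 mm above the clip's origin; axes as the clip's.
- clip_mouth (a point): Middle of the clip's open mouth, on the underside between its two flared lips, 18.6 mm below the clip's origin; axes as the clip's. The lips stand 23 mm apart and taper to a throat 11 mm wide, 7 mm below the origin. The arms swing outward on springs; about 10 to 25 N straight down snaps the clip over the rod; it then slides along the rod against a few newtons of friction.
- rail_jig: The focus-rail jig, fixed to the bench: aluminium base plate 80 (x) x 270 (y) x 12 mm. Origin at the centre of its underside, z up, y along the rod from the thin aluminium tailstock (-y end, 74 mm tall, with a clamp screw to 93 mm) to the thick grey headstock with a black knob on its outer face (+y end, 90 mm tall).
- rod_mid (a point): Point on the axis of the steel guide rod (18 mm diameter, level, 60 mm above the bench) above the jig's origin; axes as the jig's. The rod is bare from the end of the stop sleeve to 85 mm from this point towards the headstock (a fixed dark ring there).
- grease_pot: Small white pot with a blue lid, 52 mm wide, 34 high, bystander; origin at its underside.
- loupe: Black eye loupe, waisted, 40 mm wide, 38 high, bystander; origin at its underside.
- sample_jar: Clear jar with a black lid, 36 mm wide, 40 high, beyond the jig, bystander; origin at its underside.
- stop_sleeve (a joint): How far (m) the dark stop sleeve (tube 23 mm, end flange 27 mm diameter, round the rod, out of the tailstock) has been pushed towards the tailstock; 0 at the start. Its clamp holds by friction against about 16 N along the rod. Its flanged end, set anywhere from 45 mm on the tailstock side to 30 mm on the headstock side of rod_mid, is not reported: find it by touch or sight.
Not all that is in view belongs to the job. Of the things that look like the stop_clip, the smallest one is meant.

How it is judged:
By the outcome, as a careful person would: the job done as asked, in the order asked, and still so for the second after the job is handed in, with the robot touching nothing.
It also fails if it takes over 50 s, if anything falls off the work surface, if the arm or the gripper's body presses on something with over 40 N, if the wrist force passes 120 N, or if a joint passes its speed limit or range.

## Working session

There is one attempt and no reset: what is moved stays moved. The work goes in short steps, Python scripts to look and compute and a tool call to move; the robot and the scene stay as the last step left them, time stands still between calls to the robot, and variables do not carry over. Pictures are saved under pics/ and viewed, at most 10 in all, crops included, and the job is handed in when it is done.

Besides the shell and the picture viewer there is one more tool, called after ">>>" as name(argument=value, ...), one argument or row to a line, values as JSON. play_rows: Moves the arm, as the interface text tells. Its arguments: {"type":"object","properties":{"motion":{"type":"array","items":{"type":"array","items":{"type":"array","items":{"type":"number"}}}},"jaw":{"type":"number"},"squeeze":{"type":"number"}},"required":["motion"]}

```bash
ls; mkdir -p pics; python3 - <<'E'
from bench import sensors, optics, r
import cv2,pickle
print(sensors.sense())
for n in("scene","top"):
    s=optics.snapshot(n); pickle.dump(s,open(f'pics/{n}.pkl','wb'))
    cv2.imwrite(f'pics/{n}.png',cv2.cvtColor(s['pixels'],cv2.COLOR_RGB2BGR)); print({k:v for k,v in s.items() if k!='pixels'})
E
```

```text
pics
{'time': 0.0, 'joint_pos': array([ 5.95079994e+01,  7.51447964e+00,  8.53308280e+01, -2.13691712e-04,
        8.72624827e+01, -4.89312912e+00]), 'qd': array([-0.09662663, -0.03058553,  0.03091699, -0.03379262, -0.13731062,
        0.02357506]), 'joint_efforts': array([-6.43863914e-04, -5.69389093e+01, -5.00545979e+01, -3.46685993e-04,
        1.49239087e-02, -6.35956167e-05]), 'tool_pos': array([258.93420195, 540.62373288, 230.23615525]), 'tcp_rot': array([-1.79892584e+02, -8.98158269e-03,  1.54401131e+02]), 'ft_force': array([ 0.21821054, -0.55121169,  0.61932044]), 'wrist_torque': array([-0.00694726,  0.01969541, -0.01784615]), 'grip_force': 0.0, 'finger_gap': 85.17538038763502}
{'mtx': array([[492.57705519,   0.        , 317.94207106],
       [  0.        , 492.57705519, 201.82178179],
       [  0.        ,   0.        ,   1.        ]]), 'k1': 0.050987933149236664, 'R': array([[ 0.89504876, -0.44547022,  0.0210713 ],
       [-0.21014861, -0.4629666 , -0.86110364],
       [ 0.39335134,  0.76630165, -0.50799263]]), 't': array([-509.75574755,  162.0146069 ,  827.40373433])}
{'mtx': array([[398.67946252,   0.        , 320.09405812],
       [  0.        , 398.67946252, 202.84523618],
       [  0.        ,   0.        ,   1.        ]]), 'k1': -0.037102822145644976, 'R': array([[-0.02257758, -0.99946797,  0.02353777],
       [-0.98634558,  0.01842703, -0.16365467],
       [ 0.16313387, -0.0269113 , -0.98623685]]), 't': array([-41.01168884, 528.54998151, 843.90303765])}
```

View pics/scene.png

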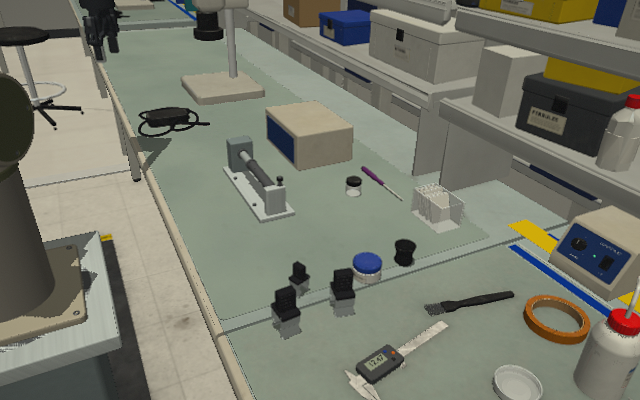

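View pics/top.png

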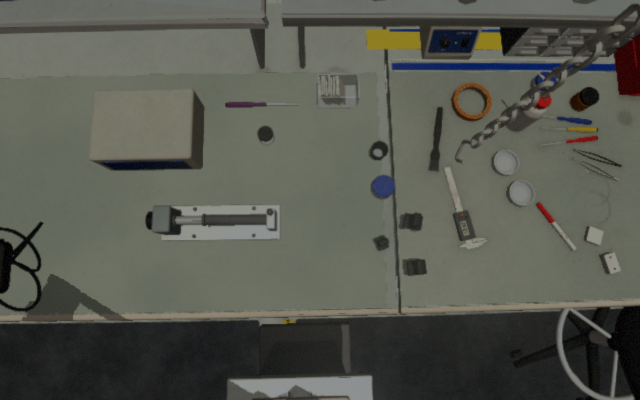

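Candidates for stop_clip: scene (299,278), (343,285) and (286,305), which are top (381,242), (411,221) and (414,266). The first is clearly the smallest in both views. I'll confirm it in an enlarged crop and measure.

```bash
cat > h.py <<'E'
import numpy as np,cv2,pickle
def slopes(s,uv):
    K=s['mtx'];p=(np.atleast_2d(uv).astype(float)-K[:2,2])/K[0,0]
    q=p.copy()
    for _ in range(20): q=p/(1+s['k1']*(q**2).sum(1,keepdims=True))
    return q
def ray(s,uv):
    q=slopes(s,uv);d=np.c_[q,np.ones(len(q))]@s['R'];return -s['R'].T@s['t'],d
def plane(s,uv,z):
    c,d=ray(s,uv);return c+d*((z-c[2])/d[:,2])[:,None]
def proj(s,X):
    c=np.atleast_2d(X)@s['R'].T+s['t'];q=c[:,:2]/c[:,2:];return q*(1+s['k1']*(q**2).sum(1,keepdims=True))*s['mtx'][0,0]+s['mtx'][:2,2]
def tri(s1,a,s2,b):
    c1,d1=ray(s1,a);c2,d2=ray(s2,b);d1=d1[0];d2=d2[0]
    l=np.linalg.lstsq(np.c_[d1,-d2],c2-c1,rcond=None)[0];p,q=c1+d1*l[0],c2+d2*l[1];return (p+q)/2,np.linalg.norm(p-q)
L=lambda n:pickle.load(open(f'pics/{n}.pkl','rb'))
E
python3 - <<'E'
from h import *
S,T=L('scene'),L('top')
def crop(s,x,y,w,h,f): return cv2.resize(s['pixels'][y:y+h,x:x+w,::-1],None,fx=f,fy=f,interpolation=cv2.INTER_CUBIC)
a=np.zeros((600,800,3),np.uint8)
a[:300,:400]=crop(S,265,250,100,75,4); a[:300,400:]=crop(T,365,200,66.6.__int__()+1,50,6)[:300,:400]
a[300:,:400]=crop(S,215,130,100,75,4)if 0 else crop(S,215,130,80,60,5)[:300,:400]; a[300:,400:]=crop(T,200,190,80,60,5)
cv2.imwrite('pics/c1.png',a)
t=T['pixels'].astype(int)
g=cv2.cvtColor(T['pixels'],cv2.COLOR_RGB2GRAY)
m=(g[200:285,365:430]<75).astype(np.uint8)
n,l,st,ce=cv2.connectedComponentsWithStats(m)
for i in range(1,n):
    if st[i,4]>20: 
        c=ce[i]+[365,200]; print(c,st[i],plane(T,c,50).round(1))
g=cv2.cvtColor(S['pixels'],cv2.COLOR_RGB2GRAY)
m=(g[250:325,265:365]<60).astype(np.uint8)
n,l,st,ce=cv2.connectedComponentsWithStats(m)
for i in range(1,n):
    if st[i,4]>20: print(ce[i]+[265,250],st[i])
print([plane(T,p,12).round(1) for p in [(280,206),(280,239),(161,239)]])
E
```

```text
[395.82142857 241.13392857] [ 28   0   7  85 224] [[ 438.5 -215.7   50. ]]
[410.82954545 221.31534091] [ 34  13  24  18 352] [[ 481.5 -251.5   50. ]]
[380.97674419 242.49418605] [  8  36  16  15 172] [[ 436.3 -182.9   50. ]]
[414.17464789 266.66197183] [ 38  59  24  17 355] [[ 382.2 -253.    50. ]]
[358.125      267.73214286] [88 10 12 13 56]
[298.38596491 273.73333333] [ 24  12  21  23 285]
[342.72166667 284.13833333] [ 66  18  24  33 600]
[285.48575499 303.71509972] [  6  35  29  37 702]
[array([[527.3,  39.6,  12. ]]), array([[451.4,  40.1,  12. ]]), array([[456.6, 309.8,  12. ]])]
```

View pics/c1.png

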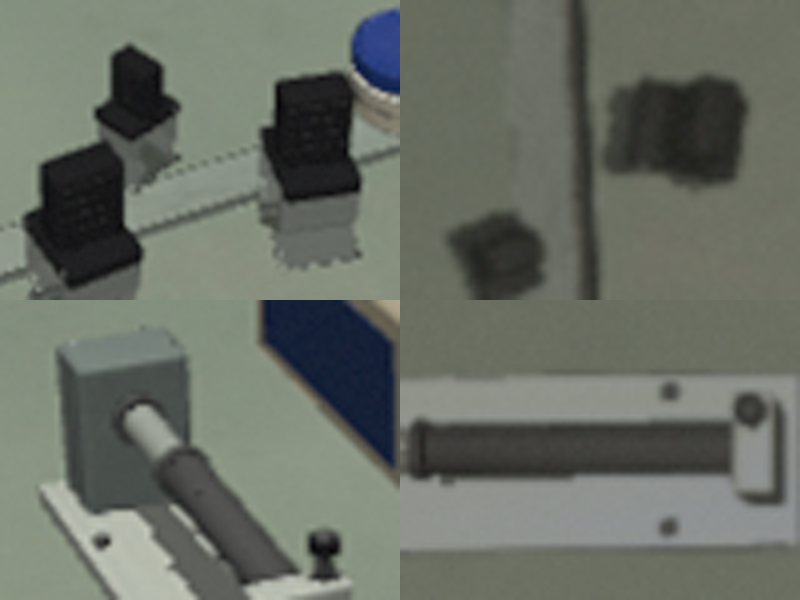

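The crop confirms it: the small clip at scene (299,273) and top (381,242) is about two thirds the size of the other two. The jig lies at x≈451–527, y≈40–310, with its headstock towards +y. I'll move over the clip and look with the wrist camera.

>>> play_rows(
  motion=[
    [[-3.1,-3.8,0,0,0,8.5],[-6.2,-7.6,0,0,0,17],[-9.3,-11.4,0,0,0,25.5],[-12.4,-15.2,0,0,0,34],[-15.5,-19,0,0,0,42.5]],
  ],
)

```text
time: 0.6
tool_pos: [316.7, 300.9, 230.8]
tcp_rot: [-180.0, 0.0, 111.6]
ft_force: [0.7, 0.1, 1.1]
finger_gap: 85.7
grip_force: 0.0
```

>>> play_rows(
  motion=[
    [[-4.9,-0.85,0,0,0,8],[-9.8,-1.7,0,0,0,16],[-14.7,-2.55,0,0,0,21.9],[-19.6,-3.4,0,0,0,21.9],[-24.5,-4.25,0,0,0,21.9]],
  ],
)

```text
time: 1.1
tool_pos: [368.6, 57.8, 231.2]
tcp_rot: [180.0, -0.0, 90.0]
ft_force: [0.9, 0.5, -0.2]
finger_gap: 85.7
grip_force: 0.0
```

>>> play_rows(
  motion=[
    [[-4.8,1,0,0,0,0],[-9.6,2,0,0,0,0],[-14.4,3,0,0,0,0],[-19.2,4,0,0,0,0],[-23.8,5.1,0,0,0,0]],
  ],
)

```text
time: 1.6
tool_pos: [419.6, -180.6, 231.1]
tcp_rot: [180.0, -0.0, 90.0]
ft_force: [1.7, 0.5, 0.6]
finger_gap: 85.5
grip_force: 0.0
```

```bash
cat >> h.py <<'E'
def wrist(name):
    from bench import sensors,optics
    from scipy.spatial.transform import Rotation as Ro
    st=sensors.sense(); s=optics.snapshot('wrist')
    M=np.eye(4);M[:3,:3]=Ro.from_euler('xyz',st['tcp_rot'],degrees=True).as_matrix();M[:3,3]=st['tool_pos']
    W=M@s['T_tool_cam'];s['R']=W[:3,:3].T;s['t']=-W[:3,:3].T@W[:3,3]
    s['st']=st;pickle.dump(s,open(f'pics/{name}.pkl','wb'));cv2.imwrite(f'pics/{name}.png',s['pixels'][:,:,::-1])
    return s
E
python3 - <<'E'
from h import *
s=wrist('w1');print(s['st']['tool_pos'],s['st']['ft_force'],s['T_tool_cam'],s['mtx'],s['k1'])
print(proj(s,[[436,-180,59],[430,-180,0]]))
E
```

```text
[ 419.57928254 -180.62920802  231.06716638] [1.69869575 0.54033571 0.59435475] [[-5.25466363e-04 -9.47603593e-01 -3.19448204e-01  8.18470120e+01]
 [ 9.99999825e-01 -4.11208923e-04 -4.25118116e-04 -4.74182899e-01]
 [ 2.71483502e-04 -3.19448371e-01  9.47603643e-01 -1.42948201e+02]
 [ 0.00000000e+00  0.00000000e+00  0.00000000e+00  1.00000000e+00]] [[327.81710214   0.         323.3519724 ]
 [  0.         327.81710214 198.51456643]
 [  0.           0.           1.        ]] -0.02799758986633243
[[340.53748803 174.6036202 ]
 [332.85077588 161.89463419]]
```

View pics/w1.png

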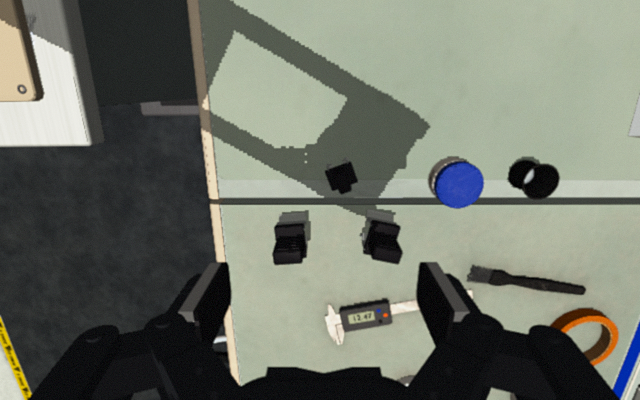

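The wrist view shows the clip at about (341,177) with its tab up. The pot is at (457,183), the loupe at (535,180), and the two large decoys at (290,238) and (381,238).

```bash
python3 - <<'E'
from h import *
s=L('w1');g=cv2.cvtColor(s['pixels'],cv2.COLOR_RGB2GRAY)
x0,y0=310,145
c=g[y0:y0+60,x0:x0+60]
cv2.imwrite('pics/c2.png',cv2.resize(cv2.convertScaleAbs(s['pixels'][y0:y0+60,x0:x0+60,::-1],alpha=2),None,fx=9,fy=9,interpolation=cv2.INTER_CUBIC))
m=(c<45).astype(np.uint8);n,l,st,ce=cv2.connectedComponentsWithStats(m)
for i in range(1,n):
    if st[i,4]>50:
        cn=cv2.findContours((l==i).astype(np.uint8),0,2)[0][0]
        print(ce[i]+[x0,y0],st[i],cv2.minAreaRect(cn))
        p=plane(s,cn.reshape(-1,2)+[x0,y0],40)[:,:2].astype(np.float32);print(cv2.minAreaRect(p))
E
```

```text
[341.28614458 177.25301205] [ 15  17  32  32 664] ((32.04109573364258, 33.609588623046875), (27.6217098236084, 27.504669189453125), 69.44395446777344)
((438.5813293457031, -189.53146362304688), (28.713966369628906, 30.31556510925293), 20.053207397460938)
```

View pics/c2.png

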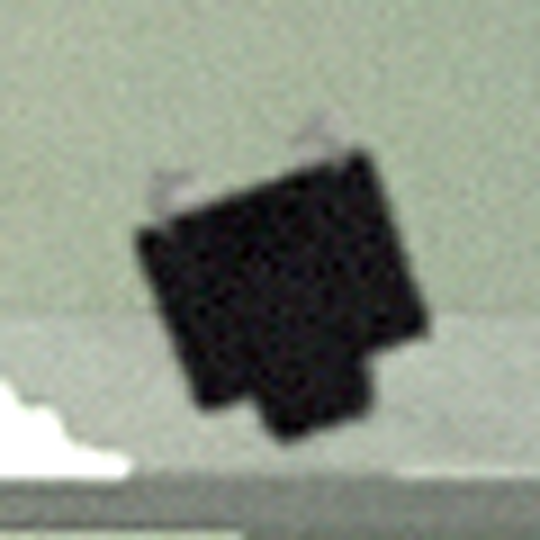

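```bash
python3 - <<'E'
from h import *
s=L('w1')
f=lambda a:(np.array(a,float)+.5)/9-.5+[310,145]
P=plane(s,f([(140,230),(367,155),(425,330),(203,408)]),34.1)
print(P.round(1));c=P.mean(0);print('centre',c)
e=(P[1]-P[0]+P[2]-P[3])/2;h=(P[0]-P[3]+P[1]-P[2])/2
print(np.linalg.norm(e),np.linalg.norm(h),'yaw',np.degrees(np.arctan2(e[1],e[0])),np.degrees(np.arctan2(h[1],h[0]))-90)
Q=plane(s,f([(285,440),(370,405)]),59.1);print(Q,np.linalg.norm(Q[1]-Q[0]));u=h/np.linalg.norm(h);print('tab centre',Q.mean(0)+11*u)
S,T=L('scene'),L('top');print(tri(S,(299.5,264),T,(384,242)))
E
```

```text
[[ 420.9 -181.5   34.1]
 [ 447.5 -172.5   34.1]
 [ 454.9 -193.8   34.1]
 [ 428.5 -203.5   34.1]]
centre [ 437.91801884 -187.80520854   34.1       ]
28.13387689365323 22.917366148987686 yaw 19.425300110009573 19.18344975360668
[[ 436.98623079 -199.55000601   59.1       ]
 [ 446.41086614 -195.45878024   59.1       ]] 10.2743311118891
tab centre [ 438.08401618 -187.11520854   59.1       ]
(array([ 438.103329  , -188.11142716,   61.30926063]), np.float64(3.440542530378739))
```

>>> play_rows(
  motion=[
    [[-0.3,0.9,3,0,0,-7],[-0.69,1.84,6.5,0,0,-14],[-0.69,1.84,10,0,0,-19.3],[-0.69,1.84,13.0,0,0,-19.3],[-0.69,1.84,13.5,0,0,-19.3]],
  ],
  jaw=0.55,
  squeeze=80,
)

```text
time: 2.15
tool_pos: [435.1, -183.5, 91.7]
tcp_rot: [-179.7, -0.3, 109.3]
ft_force: [-1.1, 1.1, -0.3]
finger_gap: 46.8
grip_force: 0.0
```

```bash
python3 - <<'E'
from h import *
s=wrist('w2');print(s['st']['tool_pos'],s['st']['ft_force'],s['st']['tcp_rot'])
cx=np.array([np.cos(np.radians(19.3)),np.sin(np.radians(19.3))]);cy=np.array([-cx[1],cx[0]])
for z,a,b in((34.1,15,12),(59.1,6,11)):
    print(proj(s,[[*(np.array([438,-187.5])+i*a*cx+j*b*cy),z] for i,j in((-1,1),(1,1),(1,-1),(-1,-1))]).round(0).tolist())
    q=proj(s,[[*(np.array([438,-187.5])+i*a*cx+j*b*cy),z] for i,j in((-1,1),(1,1),(1,-1),(-1,-1))])
    cv2.polylines(s['pixels'],[q.round().astype(int)],True,(255,0,0) if z<40 else (0,255,0))
cv2.imwrite('pics/w2.png',s['pixels'][:,:,::-1])
E
```

```text
[ 435.13294422 -183.49459657   91.73217532] [-1.08810963  1.11427447 -0.34063289] [-179.69073448   -0.349468    109.28764517]
[[304.0, 209.0], [350.0, 209.0], [349.0, 243.0], [305.0, 243.0]]
[[317.0, 226.0], [337.0, 226.0], [337.0, 260.0], [317.0, 259.0]]
```

View pics/w2.png

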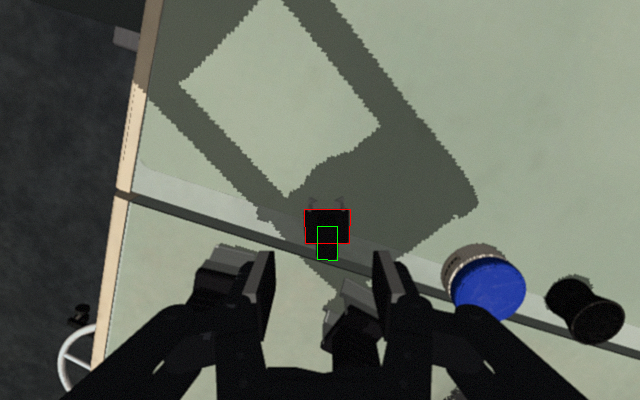

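The overlay of the measured clip pose fits the picture (saddle 304–350, tab 317–337), so the estimate holds. Next I'll let it settle and descend part way.

>>> play_rows(
  motion=[
    [[0,0,1,0,0,0],[0,0,2,0,0,0],[0,0,2,0,0,0],[0,0,2,0,0,0]],
  ],
)

```text
time: 2.6
tool_pos: [438.6, -185.4, 76.8]
tcp_rot: [180.0, 0.0, 109.3]
ft_force: [0.2, -0.8, -0.7]
finger_gap: 46.9
grip_force: 0.0
```

>>> play_rows(
  motion=[
    [[-0.18,-0.1,1.5,0,0,0],[-0.18,-0.1,3,0,0,0],[-0.18,-0.1,3.9,0,0,0],[-0.18,-0.1,3.9,0,0,0],[-0.18,-0.1,3.9,0,0,0]],
  ],
)

```text
time: 3.1
tool_pos: [438.2, -187.4, 37.8]
tcp_rot: [180.0, 0.0, 109.3]
ft_force: [0.4, 0.1, 0.3]
finger_gap: 46.8
grip_force: 0.0
```

>>> play_rows(
  motion=[
    [[0,0,0,0,0,0],[0,0,0,0,0,0],[0,0,0,0,0,0],[0,0,0,0,0,0],[0,0,0,0,0,0]],
  ],
  jaw=0,
  squeeze=60,
)

```text
time: 3.6
tool_pos: [438.6, -187.7, 38.1]
tcp_rot: [179.9, 0.1, 109.3]
ft_force: [-0.8, 0.5, 5.6]
finger_gap: 10.6
grip_force: 60.4
```

Gripped: gap 10.6 mm, grip 60 N. Next I'll lift.

>>> play_rows(
  motion=[
    [[0,0,-1,0,0,0],[0,0,-4,0,0,0],[0,0,-8,0,0,0],[0,0,-12,0,0,0],[0,0,-15,0,0,0]],
  ],
)

```text
time: 4.1
tool_pos: [438.3, -187.5, 190.5]
tcp_rot: [179.9, 0.1, 109.3]
ft_force: [0.9, 0.2, 0.4]
finger_gap: 10.8
grip_force: 59.6
```

>>> play_rows(
  motion=[
    [[4,2.2,0,0,0,5],[8,4.4,0,0,0,10],[12,6.6,0,0,0,15],[16,8.8,0,0,0,20.4],[20,11,0,0,0,20.4]],
  ],
)

```text
time: 4.6
tool_pos: [475.4, 39.6, 187.8]
tcp_rot: [180.0, 0.0, 88.7]
ft_force: [0.1, -0.5, -1.1]
finger_gap: 10.4
grip_force: 59.6
```

>>> play_rows(
  motion=[
    [[3.5,0.6,0,0,0,0],[7,1.2,0,0,0,0],[10,1.6,0,0,0,0],[10,1.6,0,0,0,0],[10,1.6,0,0,0,0]],
  ],
)

```text
time: 5.1
tool_pos: [493.2, 137.9, 187.4]
tcp_rot: [-180.0, 0.0, 89.0]
ft_force: [0.4, -0.2, 0.2]
finger_gap: 10.5
grip_force: 59.6
```

```bash
python3 - <<'E'
from h import *
s=wrist('w3');print(s['st']['tool_pos'],s['st']['ft_force'],s['st']['tcp_rot'])
E
```

```text
[493.19376926 137.85877247 187.37230979] [ 0.4474203  -0.23799056  0.18061474] [-1.79967398e+02  2.60733051e-02  8.90049457e+01]
```

View pics/w3.png

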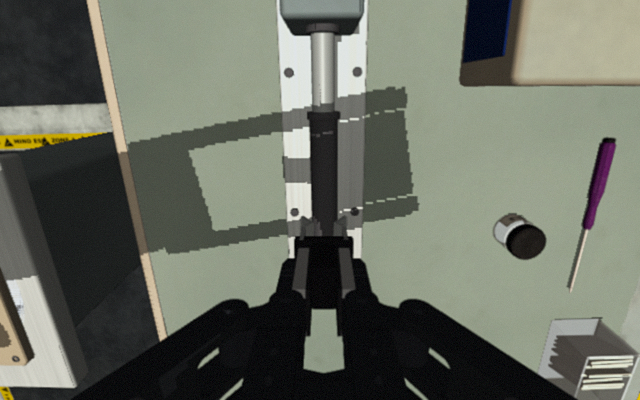

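The wrist view shows the bare rod at columns 313–335, rows 37–111. The ring is near row 30 and the sleeve's flange begins at row 111. I'll measure these.

```bash
python3 - <<'E'
from h import *
s=L('w3');g=cv2.GaussianBlur(cv2.cvtColor(s['pixels'],cv2.COLOR_RGB2GRAY),(3,3),0).astype(int)
for v in(50,60,70,80,88,120,140,160): print(v,g[v,304:346].tolist())
print('col',[(v,g[v,324]) for v in list(range(26,44))+list(range(100,126))])
print('cam',-s['R'].T@s['t'])
E
```

```text
50 [227, 227, 227, 227, 229, 224, 193, 143, 119, 128, 142, 151, 158, 166, 175, 187, 200, 212, 218, 210, 195, 180, 169, 161, 154, 146, 137, 126, 111, 96, 95, 107, 128, 169, 212, 228, 228, 227, 227, 227, 226, 227]
60 [227, 227, 227, 227, 228, 227, 200, 146, 117, 126, 141, 150, 157, 164, 173, 185, 198, 213, 220, 214, 197, 180, 169, 161, 154, 146, 137, 127, 111, 96, 94, 106, 128, 168, 211, 228, 228, 227, 227, 227, 226, 227]
70 [227, 227, 227, 227, 228, 226, 202, 152, 120, 124, 137, 147, 156, 164, 172, 183, 197, 211, 219, 214, 199, 183, 171, 162, 155, 147, 137, 126, 112, 97, 94, 104, 127, 169, 211, 228, 228, 227, 227, 227, 227, 227]
80 [227, 227, 227, 227, 228, 226, 205, 158, 122, 121, 135, 146, 155, 163, 171, 182, 196, 210, 219, 217, 202, 183, 171, 164, 156, 147, 138, 128, 112, 98, 95, 105, 126, 168, 210, 228, 228, 227, 227, 227, 227, 227]
88 [227, 227, 227, 227, 228, 228, 215, 175, 133, 122, 134, 146, 154, 162, 170, 178, 189, 206, 219, 218, 203, 185, 172, 164, 156, 147, 138, 128, 114, 98, 94, 104, 126, 167, 210, 228, 228, 227, 227, 227, 227, 227]
120 [112, 113, 110, 100, 80, 53, 32, 26,
[... 787 characters left out ...]
(39, np.int64(192)), (40, np.int64(192)), (41, np.int64(192)), (42, np.int64(192)), (43, np.int64(192)), (100, np.int64(207)), (101, np.int64(207)), (102, np.int64(189)), (103, np.int64(145)), (104, np.int64(104)), (105, np.int64(89)), (106, np.int64(89)), (107, np.int64(90)), (108, np.int64(89)), (109, np.int64(89)), (110, np.int64(89)), (111, np.int64(81)), (112, np.int64(62)), (113, np.int64(44)), (114, np.int64(38)), (115, np.int64(37)), (116, np.int64(37)), (117, np.int64(36)), (118, np.int64(34)), (119, np.int64(33)), (120, np.int64(33)), (121, np.int64(34)), (122, np.int64(35)), (123, np.int64(35)), (124, np.int64(35)), (125, np.int64(35))]
cam [494.22998259 219.75718664 330.28298827]
```

```bash
python3 - <<'E'
from h import *
s=L('w3');g=cv2.GaussianBlur(cv2.cvtColor(s['pixels'],cv2.COLOR_RGB2GRAY),(3,3),0).astype(int)
p=lambda uv,z:plane(s,uv,z).round(1).tolist()
print('rod edges z60',p([(310.5,60),(336.8,60),(334,60)],60))
print('sleeve edges z60',p([(309.6,140),(337.1,140),(309.6,160),(337,160)],60))
print('ring',p([(323.5,32.5)],69),'flange base',p([(323.5,103)],69),p([(323.5,111.8)],69),p([(323.5,103)],73.5),p([(323.5,111.8)],73.5))
hsv=s['pixels'].astype(int)
for v in(45,60,90): 
    print(v,g[v,268:290].tolist(),g[v,355:378].tolist())
print(s['pixels'][100:120,316].tolist()[::2])
for v in range(96,118,2): print(v,g[v,304:344].tolist())
E
```

```text
rod edges z60 [[484.5, 240.5, 60.0], [504.7, 240.2, 60.0], [502.5, 240.2, 60.0]]
sleeve edges z60 [[482.0, 179.4, 60.0], [504.6, 179.0, 60.0], [481.5, 162.8, 60.0], [504.4, 162.4, 60.0]]
ring [[494.8, 258.2, 69.0]] flange base [[493.9, 208.9, 69.0]] [[493.8, 202.4, 69.0]] [[493.9, 209.1, 73.5]] [[493.8, 202.7, 73.5]]
45 [155, 155, 156, 156, 157, 157, 156, 156, 154, 159, 181, 210, 225, 228, 227, 227, 227, 226, 226, 226, 226, 227] [226, 227, 227, 226, 226, 227, 227, 227, 228, 222, 203, 175, 157, 153, 155, 155, 155, 155, 155, 155, 155, 155, 155]
60 [155, 155, 155, 156, 157, 157, 157, 157, 154, 147, 151, 182, 215, 228, 228, 227, 227, 227, 227, 227, 227, 227] [227, 227, 227, 227, 227, 227, 227, 227, 227, 223, 199, 158, 134, 143, 154, 155, 155, 155, 155, 155, 156, 156, 157]
90 [157, 157, 157, 157, 157, 157, 156, 155, 155, 155, 154, 152, 166, 197, 221, 227, 227, 227, 227, 226, 226, 226] [226, 226, 226, 227, 227, 227, 227, 228, 225, 206, 171, 142, 136, 141, 143, 143, 138, 122, 101, 90, 89, 89, 89]
[[153, 155, 146], [155, 156, 147], [148, 151, 142], [76, 78, 74], [73, 75, 71], [80, 81, 78], [
[... 1409 characters left out ...]
 114, 115, 116]
110 [111, 111, 109, 104, 100, 99, 97, 87, 71, 64, 68, 73, 77, 80, 82, 84, 86, 88, 90, 90, 89, 87, 86, 84, 83, 80, 75, 69, 62, 59, 67, 80, 88, 92, 98, 104, 110, 114, 115, 116]
112 [113, 111, 95, 66, 46, 40, 37, 35, 36, 39, 44, 48, 51, 54, 56, 58, 59, 61, 61, 61, 62, 59, 56, 54, 53, 52, 50, 47, 42, 37, 35, 36, 36, 36, 41, 60, 86, 106, 114, 115]
114 [113, 111, 91, 54, 29, 25, 28, 28, 28, 30, 32, 33, 34, 34, 34, 35, 36, 37, 38, 38, 38, 37, 37, 36, 34, 33, 34, 34, 34, 34, 32, 32, 30, 27, 29, 45, 76, 104, 114, 115]
116 [114, 111, 91, 55, 29, 26, 29, 31, 32, 34, 35, 35, 36, 36, 36, 36, 36, 37, 36, 36, 37, 37, 37, 37, 36, 35, 34, 33, 33, 34, 33, 32, 30, 27, 29, 46, 78, 105, 114, 114]
```

Rod axis: x≈494.3 near y=230, yaw about −1.1°. The flange face is at y≈202.5 (+29 from rod_mid, inside the stated range) and the ring at y≈258. I'll place the clip over y=230.

>>> play_rows(
  motion=[
    [[4,0,0,0,0,0],[7.5,-0.05,1,0,0,0],[9.2,-0.05,3,0,0,0],[9.2,-0.05,6,0,0,0],[9.2,-0.05,7.2,0,0,0]],
  ],
)

```text
time: 5.65
tool_pos: [493.1, 228.1, 112.4]
tcp_rot: [-179.8, 0.1, 88.9]
ft_force: [-1.0, -0.0, -1.5]
finger_gap: 10.7
grip_force: 59.6
```

```bash
python3 - <<'E'
from h import *
from bench import optics
s=wrist('w4');print(s['st']['tool_pos'],s['st']['ft_force'],s['st']['tcp_rot'])
S=optics.snapshot('scene');pickle.dump(S,open('pics/s4.pkl','wb'))
c=cv2.resize(S['pixels'][120:220,200:320,::-1],None,fx=5,fy=5,interpolation=cv2.INTER_CUBIC)[:,:400+100]
w=s['pixels'][:,200:500,::-1]
a=np.zeros((500,800,3),np.uint8);a[:,:500]=c;a[:400,500:]=w;cv2.imwrite('pics/c4.png',a)
E
```

```text
[493.13405181 228.10783848 112.40755893] [-0.98222466 -0.02961108 -1.50441194] [-1.79769173e+02  1.06825396e-01  8.88746582e+01]
```

View pics/c4.png

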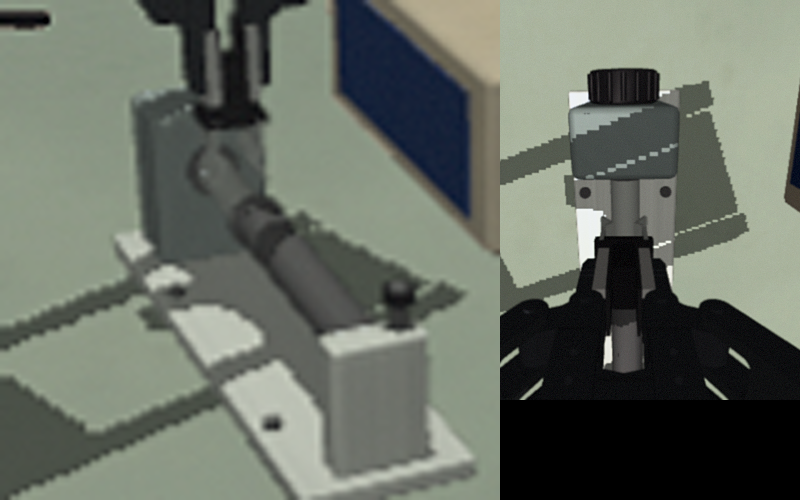

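The clip's saddle is centred over the rod within about 1 mm, and it clears both the sleeve and the headstock. Next I'll descend in small steps.

>>> play_rows(
  motion=[
    [[0,0,0,0,0,0],[0,0,0.3,0,0,0],[0,0,0.6,0,0,0],[0,0,0.9,0,0,0],[0,0,1.2,0,0,0]],
  ],
)

```text
time: 6.25
tool_pos: [495.0, 229.5, 103.4]
tcp_rot: [180.0, -0.0, 88.9]
ft_force: [-0.6, 0.5, -0.3]
finger_gap: 10.7
grip_force: 59.6
```

>>> play_rows(
  motion=[
    [[0,-0.05,0.3,0,0,0],[0,-0.05,0.6,0,0,0],[0,-0.05,0.9,0,0,0],[0,-0.05,1.0,0,0,0]],
  ],
)

```text
time: 6.65
tool_pos: [494.6, 229.6, 93.6]
tcp_rot: [180.0, -0.0, 88.9]
ft_force: [-2.2, -1.1, 6.9]
finger_gap: 10.7
grip_force: 60.5
```

>>> play_rows(
  motion=[
    [[0,-0.03,0.2,0,0,0],[0,-0.05,0.4,0,0,0],[0,-0.05,0.6,0,0,0],[0,-0.05,0.8,0,0,0]],
  ],
)

```text
time: 7.05
tool_pos: [494.6, 229.8, 86.1]
tcp_rot: [179.9, -0.0, 88.9]
ft_force: [-0.0, -0.0, 1.5]
finger_gap: 10.6
grip_force: 59.9
```

>>> play_rows(
  motion=[
    [[0,0,0.2,0,0,0],[0,0,0.4,0,0,0],[0,0,0.6,0,0,0],[0,0,0.65,0,0,0],[0,0,0.65,0,0,0]],
  ],
)

```text
time: 7.55
tool_pos: [493.6, 229.3, 79.0]
tcp_rot: [-180.0, 0.0, 88.9]
ft_force: [-1.8, -0.5, 5.2]
finger_gap: 10.6
grip_force: 60.6
```

Force is rising (5 N), so it's nearly at the stop. I'll press a bit more to be sure it's home.

>>> play_rows(
  motion=[
    [[0,0,0.05,0,0,0],[0,0,0.1,0,0,0],[0,0,0.15,0,0,0],[0,0,0.15,0,0,0]],
  ],
)

```text
time: 7.95
tool_pos: [493.7, 229.4, 78.9]
tcp_rot: [-180.0, 0.0, 88.9]
ft_force: [-8.7, -3.7, 17.2]
finger_gap: 10.5
grip_force: 62.1
```

Solid stop at z≈78.9, as predicted for home. I'll relieve the push and side load, then slide towards −y slowly.

>>> play_rows(
  motion=[
    [[0,-0.02,-0.1,0,0,0],[0,-0.04,-0.15,0,0,0],[0,-0.04,-0.15,0,0,0]],
  ],
)

```text
time: 8.25
tool_pos: [493.5, 229.4, 79.0]
tcp_rot: [180.0, 0.0, 88.9]
ft_force: [-2.1, -1.9, 6.9]
finger_gap: 10.5
grip_force: 60.4
```

>>> play_rows(
  motion=[
    [[-0.1,0,0,0,0,0],[-0.3,0,0,0,0,0],[-0.5,0,0,0,0,0],[-0.7,0,0,0,0,0],[-0.9,0,0,0,0,0]],
  ],
)

```text
time: 8.75
tool_pos: [493.6, 220.7, 79.1]
tcp_rot: [179.9, -0.0, 88.9]
ft_force: [1.9, 5.6, 4.1]
finger_gap: 11.0
grip_force: 60.2
```

>>> play_rows(
  motion=[
    [[-0.1,0,0,0,0,0],[-0.2,0,0,0,0,0],[-0.3,0,0,0,0,0],[-0.3,0,0,0,0,0]],
  ],
)

```text
time: 9.15
tool_pos: [493.5, 217.5, 79.1]
tcp_rot: [180.0, -0.0, 88.9]
ft_force: [0.7, 4.6, 5.0]
finger_gap: 10.6
grip_force: 60.3
```

>>> play_rows(
  motion=[
    [[-0.05,0,0,0,0,0],[-0.1,0,0,0,0,0]],
  ],
)

```text
time: 9.35
tool_pos: [493.4, 216.7, 79.0]
tcp_rot: [180.0, -0.0, 88.9]
ft_force: [1.0, 4.6, 5.0]
finger_gap: 10.6
grip_force: 60.3
```

```bash
python3 - <<'E'
from h import *
from bench import optics
s=wrist('w5');S=optics.snapshot('scene');pickle.dump(S,open('pics/s5.pkl','wb'))
a=np.zeros((500,800,3),np.uint8);a[:,:500]=cv2.resize(S['pixels'][130:193,225:288,::-1],(500,500),interpolation=cv2.INTER_CUBIC)
a[:400,500:]=cv2.resize(s['pixels'][240:400,265:385,::-1],(300,400),interpolation=cv2.INTER_CUBIC)
cv2.imwrite('pics/c5.png',a);print(s['st']['tool_pos'],s['st']['ft_force'])
E
```

```text
[493.4040592  216.73424619  79.04087724] [0.96650364 4.60748727 5.03041828]
```

View pics/c5.png

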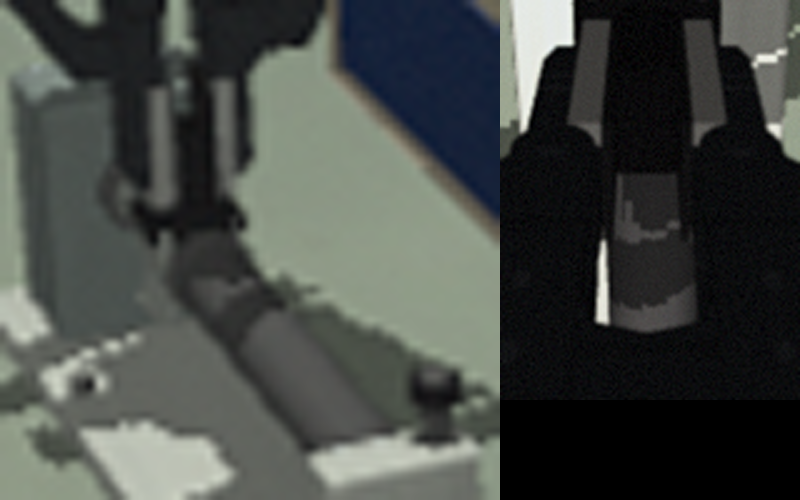

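The scene crop shows the clip's edge next to the flange, nearly touching. Sliding costs about 5 N, so I'll go in 0.5 mm steps and watch for a rise.

>>> play_rows(
  motion=[
    [[-0.05,0,0,0,0,0],[-0.05,0,0,0,0,0]],
  ],
)

```text
time: 9.65
tool_pos: [493.4, 216.2, 79.1]
tcp_rot: [180.0, -0.0, 88.9]
ft_force: [1.5, 4.3, 4.2]
finger_gap: 11.0
grip_force: 60.3
```

>>> play_rows(
  motion=[
    [[-0.05,0,0,0,0,0],[-0.05,0,0,0,0,0]],
  ],
)

```text
time: 9.85
tool_pos: [493.4, 215.7, 79.1]
tcp_rot: [180.0, -0.0, 88.9]
ft_force: [1.2, 4.2, 5.7]
finger_gap: 11.0
grip_force: 60.3
```

>>> play_rows(
  motion=[
    [[-0.05,0,0,0,0,0],[-0.05,0,0,0,0,0]],
  ],
)

```text
time: 10.05
tool_pos: [493.4, 215.3, 79.0]
tcp_rot: [180.0, -0.0, 88.9]
ft_force: [1.0, 5.8, 5.2]
finger_gap: 10.6
grip_force: 60.3
```

>>> play_rows(
  motion=[
    [[-0.05,0,0,0,0,0],[-0.05,0,0,0,0,0]],
  ],
)

```text
time: 10.25
tool_pos: [493.4, 215.3, 79.1]
tcp_rot: [180.0, -0.1, 88.9]
ft_force: [1.5, 7.9, 3.9]
finger_gap: 10.6
grip_force: 60.2
```

The position has stopped at 215.3 while the force rises, so this is contact. One more tiny step will confirm.

>>> play_rows(
  motion=[
    [[-0.03,0,0,0,0,0],[-0.03,0,0,0,0,0]],
  ],
)

```text
time: 10.45
tool_pos: [493.4, 215.2, 79.1]
tcp_rot: [180.0, -0.1, 88.9]
ft_force: [2.8, 8.2, 3.4]
finger_gap: 10.7
grip_force: 60.2
```

Contact confirmed: 8 N against about 4.5 N sliding. I'll ease the load slightly so the clip stays put by friction, then open.

>>> play_rows(
  motion=[
    [[0.03,0,0,0,0,0],[0.05,0,0,0,0,0],[0.05,0,0,0,0,0]],
  ],
)

```text
time: 10.75
tool_pos: [493.4, 215.3, 79.1]
tcp_rot: [180.0, -0.1, 88.9]
ft_force: [1.8, 6.7, 4.3]
finger_gap: 10.7
grip_force: 60.2
```

>>> play_rows(
  motion=[
    [[0,0,0,0,0,0],[0,0,0,0,0,0],[0,0,0,0,0,0],[0,0,0,0,0,0]],
  ],
  jaw=0.5,
)

```text
time: 11.15
tool_pos: [492.6, 214.2, 78.2]
tcp_rot: [-179.9, 0.0, 88.9]
ft_force: [0.4, 0.7, 0.3]
finger_gap: 42.8
grip_force: 0.0
```

>>> play_rows(
  motion=[
    [[0,0,-1,0,0,0],[0,0,-4,0,0,0],[0,0,-8,0,0,0],[-3,0,-12,0,0,0],[-7,0,-13,0,0,0]],
  ],
)

```text
time: 11.65
tool_pos: [494.2, 145.6, 215.4]
tcp_rot: [179.5, -0.1, 89.1]
ft_force: [0.8, -1.0, 1.1]
finger_gap: 42.6
grip_force: 0.0
```

```bash
python3 - <<'E'
from h import *
from bench import optics
s=wrist('w6');S=optics.snapshot('scene')
a=np.zeros((500,800,3),np.uint8);a[:,:500]=cv2.resize(S['pixels'][125:205,225:305,::-1],(500,500),interpolation=cv2.INTER_CUBIC)
a[:500,500:]=cv2.resize(s['pixels'][20:145,285:360,::-1],(300,500),interpolation=cv2.INTER_CUBIC)
cv2.imwrite('pics/c6.png',a);print(s['st']['tool_pos'],s['st']['ft_force'])
E
```

```text
[494.21536984 145.62499274 215.39696622] [ 0.82417871 -0.96094506  1.14398183]
```

View pics/c6.png

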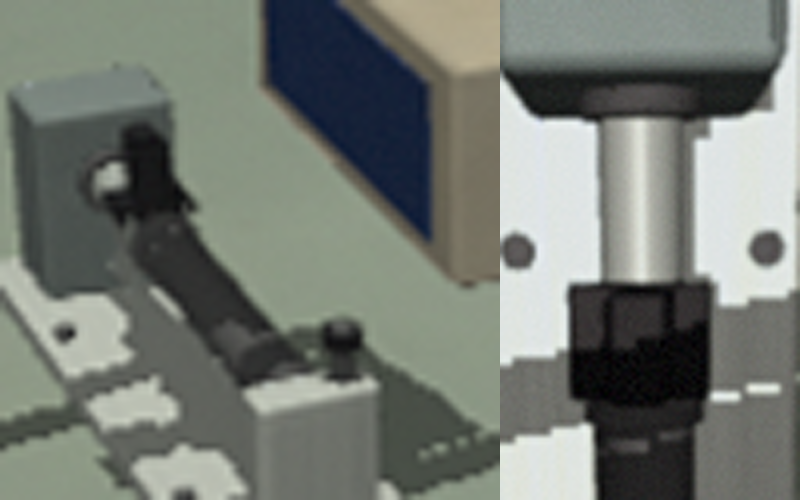

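The clip stands upright, is fully seated and is flush against the sleeve flange, and the gripper is clear.

```bash
python3 -c "
from bench import job
print(job.hand_in())"
```

```text
the job is handed in; nothing more can be done
None
```

I snapped the small clip fully home on the rod and slid it gently against the stop sleeve. I let go with it upright and handed the job in at about 12 s; the verdict was not shown.

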